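Slide the top glass palette off the pile into the palette tray

TASK

Fit a fresh glass into the wooden palette tray: press lightly on the face of the top (grey-backed) glass palette and slide it forward off the pile, through the tray's open mouth and fully home against the stop at the far end, lying flat and square, then let go. It is glass: touch it down slowly, press and push only gently, and keep it flat and sliding rather than lifting or tipping it. Leave the glasses below lying as they are, and do not disturb the other things on the table.

Things in the scene. Friction and masses are not known exactly. Their poses are not given: they have to be found in the camera images.
- pane_top: Top glass of a pile of four: flat, smooth, grey-backed with a green cut edge; 150 mm along its x (towards the tray), 110 mm along its y, 6 mm thick, 0.17 to 0.35 kg. Origin: centre of its underside, z up. Face 27 mm above the table at the start. Slides on glass and tray (friction about 0.25); fingertips hold its face better (0.7 or more). Never over 30 N from the fingers: a touch faster than 10 mm/s can exceed it.
- pane_second: The glass directly under the top one: same size, white-backed, underside 15 mm above the table. It and those below lie loose on one another. Origin: centre of its underside. Stays where it is.
- pane_third: The glass under the second: same size, white-backed, underside 9 mm above the table. Origin: centre of its underside. Stays where it is.
- pane_bottom: The lowest glass: same size, white-backed, underside 3 mm above the table. Origin: centre of its underside. Stays where it is.
- tray: Fixed wooden palette tray, 174 mm along its x, 140 mm along its y; white floor 19.5 mm above the table (1.5 mm below the underside of the top glass on its pile). Side rims 12 mm wide, 10 mm high above the floor, inner faces 115.6 mm apart (2.8 mm play each side of the glass). Origin: on the table under the point home; x points from the open mouth to the stop, z up.
- stop: The tray's far end rim: fixed wooden strip 12 mm wide, 10 mm high above the floor, inner face at tray x = +75 mm. Origin and axes as the tray's. The glass is home when its leading 110 mm edge lies against it. The glass must never push on it with more than 20 N.
- home (a point): Point on the tray's floor, 75 mm before the stop, on the centre line (height 19.5 mm), where the origin of the top glass is when it is fully home; axes as the tray's.
- paint_red: Red plastic paint bottle with a black cap, 42 mm across, 118 mm tall, at the back of the table; leave alone. Origin: centre of its foot.
- paint_green: Green paint bottle, as the red one; leave alone.
- paint_yellow: Yellow paint bottle, as the red one; leave alone.
- brush_tin: Metal tin of brushes, 72 mm across, about 220 mm tall with the brushes, on the left; leave alone. Origin: centre of its foot.
- palette_knife: Palette knife with a dark wooden handle, 200 mm long along its x, lying on the table just beyond the tray's stop; leave alone. Origin: near its middle, on the table.
- flat_brush: Brush lying on the table on the robot's side of the pile, along its x; leave alone. Origin: on the table, under its middle.
- tape_roll: Yellow ring of masking tape, 90 mm across, 24 mm high, on the right; leave alone. Origin: centre of its underside.
- mixing_bowl: White porcelain bowl, 90 mm across, 35 mm high, on the right; leave alone. Origin: centre of its foot.
- mouth (a point): Middle of the floor's edge at the tray's open end (tray x = -87 mm, height 19.5 mm), axes as the tray's. The side rims flare open by 7 mm a side over the last 32 mm before it. The pile's near edge is about 10 to 19 mm away; the pile lies up to 12 mm off the tray's centre line and up to 0.08 rad out of square with it.
- stand: Fixed stand on which the pile lies: 3 mm base, and an upright wooden fence 14 mm thick, 120 mm long, its top 48 mm above the table, along the pile's back edge (the one away from the tray), its face 4 mm behind the glasses; so the top glass cannot be pushed from behind. Open at the front and sides. Origin: on the table under the middle of the pile; x points to the tray.

How it is judged:
On the way:
1. the top glass has been slid half across, from the pile into the tray's mouth, still flat (x of pane_top in the frame of home between -0.09 and -0.01 m and angle between pane_top's own z axis and vertical below 0.06 rad), for 0.05 s.
At the end, for the whole second after the job is handed in: The grey-backed glass lies flat on the tray's floor between the side rims, its leading edge within 1.5 mm of the stop and square to it within 0.03 rad, at rest and released; each of the three glasses below is within 5 mm of where it lay (x of pane_top in the frame of home between -0.0015 and 0.0015 m and y of pane_top in the frame of home between -0.004 and 0.004 m and z of pane_top in the frame of home between -0.002 and 0.002 m and angle between the x axis of pane_top and the x axis of home, either way round below 0.03 rad and angle between pane_top's own z axis and vertical below 0.02 rad and linear speed of pane_top below 0.01 m/s and distance of each of pane_second, pane_third, pane_bottom from where it was at the start of the episode below 0.005 m); the robot touches nothing.
It fails at once if the fingers press or push the top glass with more than 30 N (contact force between the fingers and pane_top above 30 N).
It fails at once if the glass is struck or pushed against the stop with more than 20 N (contact force between pane_top and stop above 20 N).
It fails at once if the top glass is lifted or tipped instead of slid (underside over 33 mm above the table, or more than 0.1 rad out of level) (height (world z) of pane_top above 0.033 m or angle between pane_top's own z axis and vertical above 0.1 rad).
It fails at once if a glass of the pile below is shifted by more than 5 mm or turned by more than 0.06 rad against the lowest (distance of any of pane_second, pane_third, pane_bottom from where it was at the start of the episode above 0.005 m or angle between the x axis of any of pane_second, pane_third and the x axis of pane_bottom, either way round above 0.06 rad).
It fails at once if another thing on the table is moved by more than 20 mm (distance of any of paint_red, paint_green, paint_yellow, brush_tin, palette_knife, flat_brush, tape_roll, mixing_bowl from where it was at the start of the episode above 0.02 m).
It also fails if it takes over 67 s, if anything falls off the work surface, if the arm or the gripper's body presses on something with over 40 N, if the wrist force passes 120 N, or if a joint passes its speed limit or range.

ROBOT

A 7-joint arm with a two-finger parallel gripper is mounted at the origin on the work surface. World frame = base frame: x ahead of the robot, y to its left, z up, the work surface at z = 0. Lengths are in m, angles in rad, forces in N, time in s.
With the tool pointing down it reaches from about 0.425 to 0.925 m from the base axis. Payload 6.8 kg.
Tool frame: the origin (TCP) lies on the centre line of the jaws, within the pads' length; the fingertips stand 14 mm ahead of it and the grasp point (between the pads) lies 5 mm behind it (bot.finger_overhang is the distance from the TCP to the fingertips, in m); z points along the fingers, y is the line along which they close (so a half turn about z gives the same grasp; the last joint's range is limited). The gripper opens to 85 mm and grips with 20 to 120 N. Pads are 22 mm wide; open, the fingers measure 114 mm over their backs; the gripper's body (76 mm by 85 mm) begins 54 mm behind the grasp point. The pads swing forward as they close: fully open they stand 13 mm farther back than shut.
Start: joints at [1.166, 0.477, 0.022, 1.555, -0.011, 1.109, -0.083], TCP at [0.197, -0.646, 0.245] pointing down, gripper open.
Joint ranges: [-2.96, 2.96], [-0.34, 2.1], [-1.41, 1.46], [0.24, 2.44], [-1.37, 4.51], [0.17, 1.92], [-2.96, 2.96]. Speed limits (rad/s): [2.39, 2.39, 3.14, 3.14, 3.14, 3.14, 3.14].

INTERFACE

Orientations are given as a unit quaternion [w, x, y, z].
In Python, from station import bot gives the robot as it stands.
- The arm moves only by the shell command python3 -m inch 'ROWS' [OPENING] [FORCE]. ROWS is JSON, a list of rows, each a list of 4 numbers: the shift along the tool's x, y, z in m, then the turn about the tool's z in degrees. A call has 1 to 12 rows; each row shifts and turns the commanded pose from where the row before left it, along the tool's axes as they then stand; what a row does not reach is not made up. A row lasts 1/10 s, in which the tool goes at most 50 mm and 8.59 degrees, less where a joint would pass 70% of its speed; a pose out of reach is approached as far as the arm can. A call is refused whole if a number of a shift passes 0.05 or a number of a turn 8.59, either way. A call with a gripper value outside its range is refused whole. OPENING is the finger opening in m, from 0 to 0.0854, set as the call begins (- or left out, the last holds). The fingers move at their own pace and stop on an object; FORCE is the grip in N (left out, the last holds). Time passes only in rows, so rows that do not move let the fingers close. It gives the time, the measured TCP pose, the force, the opening and the grip force at its end, in the units of the state.
- bot.get_obs(): the state, without advancing time (a new reading comes with each control period).
- bot.read_camera(name): name is "scene" or "side" or "wrist"; returns a dict with "color" (384x512x3 uint8, red, green, blue), "mtx" (3x3 intrinsics, pixels), "world_from_camera" (4x4, takes a point from camera to world coordinates); the wrist camera has in their place "hand_eye" (4x4, takes a point from camera to tool coordinates, whose origin is the TCP and whose axes are the flange's). Camera axes: x right, y up, looking along -z (the intrinsics and any distortion apply to the point x, -y, -z); pixel columns grow to the right and rows downward; lengths in m; the calibration is good to about 2 mm. A picture is of the moment at which its call begins: read the wrist's pose just before it. There is no depth.
- bot.hand_in(): hands the job in; it is judged then, once.
The state is a dict: "t": time; "q": joint angles; "joint_vel": joint speeds; "joint_torque": joint torques, N m; "eef_pos": TCP position; "tool_rot": TCP orientation; "contact_force": force on the tool from outside, world axes, zero at the start; "torque": the same for the moment, N m; "gripper_width": opening from 0.0 (shut) to 1.0 (fully open); "grasp_force": force on a finger pad.
Only numpy, scipy, OpenCV 4.12 (cv2) and the standard library are available. Lean on these libraries where they do the work, as an engineer would, in place of code of your own. Each camera call takes 0.05 s, during which the arm holds its last target. There are 200 camera calls.

## Working session

There is one attempt and no reset: what is moved stays moved. The work goes in short steps, Python scripts to look and compute and a shell command to move; the robot and the scene stay as the last step left them, time stands still between calls to the robot, and variables do not carry over. Pictures are saved under pics/ and viewed, at most 10 in all, crops included, and the job is handed in when it is done.

```bash
ls; mkdir -p pics
python3 - <<'E'
from station import bot
import cv2
o=bot.get_obs()
print({k:(o[k]) for k in('t','eef_pos','tool_rot','contact_force','gripper_width')}, bot.finger_overhang)
for n in("scene","side"):
    c=bot.read_camera(n); cv2.imwrite(f"pics/{n}0.png",c["color"][:,:,::-1]); print(n,c["mtx"],c["world_from_camera"],[k for k in c])
E
```

```text
pics
{'t': 0.0, 'eef_pos': array([ 0.19722532, -0.64496556,  0.24433424]), 'tool_rot': array([-8.78593524e-04,  9.89007172e-01,  1.47864801e-01, -2.07203829e-04]), 'contact_force': array([ 0.47759652,  0.12622558, -0.91318329]), 'gripper_width': 0.998868041222784} 0.014
scene [[361.01228414   0.         261.09148519]
 [  0.         361.01228414 189.51342546]
 [  0.           0.           1.        ]] [[-0.87542784 -0.354275    0.32880894  0.95427173]
 [ 0.48314076 -0.66133532  0.57376877  0.60397488]
 [ 0.01418104  0.66115415  0.75011605  0.84244264]
 [ 0.          0.          0.          1.        ]] ['color', 'mtx', 'world_from_camera']
side [[360.02052531   0.         253.65808781]
 [  0.         360.02052531 188.04323252]
 [  0.           0.           1.        ]] [[-0.81757741  0.37763163 -0.43469705  0.20776074]
 [-0.5754819  -0.56168363  0.59441743  0.54421422]
 [-0.01969139  0.73614255  0.67654002  0.66993309]
 [ 0.          0.          0.          1.        ]] ['color', 'mtx', 'world_from_camera']
```

View pics/scene0.png

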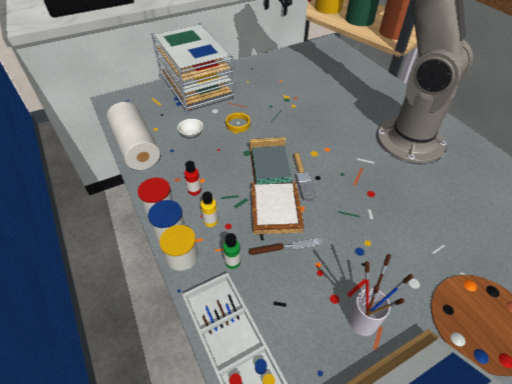

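View pics/side0.png

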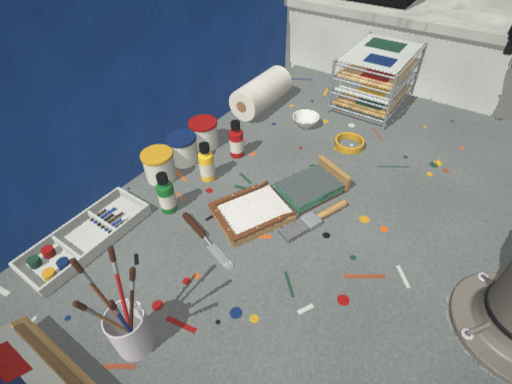

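The scene view shows the tray at about (277,207) and the pile with its grey top at (270,163), with the fence at (267,142). The side view shows the tray at (252,212) and the grey pane at (310,188). Next I'll get rough world positions from both views.

```bash
cat > h.py <<'E'
import numpy as np, cv2
from scipy.spatial.transform import Rotation as R
from station import bot
def look(n):
    o=bot.get_obs(); c=bot.read_camera(n)
    if n=="wrist":
        T=np.eye(4); w=o["tool_rot"]; T[:3,:3]=R.from_quat([w[1],w[2],w[3],w[0]]).as_matrix(); T[:3,3]=o["eef_pos"]
        c["W"]=T@c["hand_eye"]
    else: c["W"]=c["world_from_camera"]
    return c
def ray(c,p):
    p=np.atleast_2d(p).astype(float); K=c["mtx"]
    d=np.c_[(p[:,0]-K[0,2])/K[0,0],-(p[:,1]-K[1,2])/K[1,1],-np.ones(len(p))]@c["W"][:3,:3].T
    return c["W"][:3,3],d
def cast(c,p,z):
    o,d=ray(c,p); return o+d*((z-o[2])/d[:,2])[:,None]
def tri(c1,p1,c2,p2):
    o1,d1=ray(c1,p1);o2,d2=ray(c2,p2);d1=d1[0];d2=d2[0]
    s=np.linalg.lstsq(np.c_[d1,-d2],o2-o1,rcond=None)[0]
    a=o1+s[0]*d1;b=o2+s[1]*d2
    return (a+b)/2,np.linalg.norm(a-b)
E
python3 - <<'E'
from h import *
np.set_printoptions(precision=4,suppress=True)
s=look("scene");d=look("side")
for n,a,b in(("tray",(277,207),(252,212)),("pane",(270,163),(310,188)),("stopL",(253,233),(212,235)),("stopR",(303,230),(237,0))):
    print(n,cast(s,a,.02),cast(d,b,.02),tri(s,a,d,b))
w=look("wrist");print(w["mtx"],w["hand_eye"])
E
```

```text
tray [[0.5857 0.0563 0.02  ]] [[0.5781 0.0475 0.02  ]] (array([0.5812, 0.0469, 0.0128]), np.float64(0.007716100792715914))
pane [[ 0.5128 -0.112   0.02  ]] [[ 0.5012 -0.1105  0.02  ]] (array([ 0.5065, -0.1222,  0.0083]), np.float64(9.984378031132224e-05))
stopL [[0.6902 0.1037 0.02  ]] [[0.6128 0.1607 0.02  ]] (array([ 0.6692,  0.0862, -0.057 ]), np.float64(0.05008365592537203))
stopR [[0.5637 0.1606 0.02  ]] [[ 1.703  -1.3783  0.02  ]] (array([0.6232, 0.227 , 0.4306]), np.float64(0.3342355887272118))
[[326.442    0.     255.0955]
 [  0.     326.442  195.1443]
 [  0.       0.       1.    ]] [[ 0.0012  0.9469  0.3215  0.0848]
 [ 1.     -0.0011 -0.0003 -0.0008]
 [ 0.      0.3215 -0.9469 -0.128 ]
 [ 0.      0.      0.      1.    ]]
```

```bash
python3 -m inch '[[0.02,-0.019,0,0],[0.03,-0.0285,0,0],[0.03,-0.0285,0,0],[0.03,-0.0285,0,0],[0.03,-0.0285,0,0],[0.03,-0.0285,0,0],[0.03,-0.0285,0,0],[0.03,-0.0285,0,0],[0.03,-0.0285,0,0],[0.03,-0.0285,0,0],[0.03,-0.0285,0,0]]' 0.03; python3 -m inch '[[0.03,-0.0285,0,0],[0.03,-0.0285,0,0],[0.03,-0.0285,0,0],[0.03,-0.0285,0,0],[0.03,-0.0285,0,0],[0.03,-0.0285,0,0],[0,0,0,-6],[0,0,0,-6],[0,0,0,-6],[0,0,0,-6],[0,0,0,-6],[0,0,0,-6]]';python3 -m inch '[[0,0,0,-6],[0,0,0,-6],[0,0,0,0],[0,0,0,0]]'
python3 - <<'E'
from h import *
c=look("wrist"); cv2.imwrite("pics/w1.png",c["color"][:,:,::-1]); np.savez("w1.npz",**c)
E
```

```text
t: 1.35
eef_pos: [0.415, -0.2597, 0.2455]
tool_rot: [0.0, 0.989, 0.148, 0.0]
contact_force: [0.9, -0.4, -0.2]
gripper_width: 0.351
grasp_force: 0.0
t: 2.55
eef_pos: [0.5366, -0.0451, 0.2453]
tool_rot: [0.0, 0.894, 0.448, -0.0]
contact_force: [-0.1, 0.1, 0.2]
gripper_width: 0.348
grasp_force: 0.0
t: 2.95
eef_pos: [0.5366, -0.0452, 0.2453]
tool_rot: [-0.0, 0.844, 0.536, -0.0]
contact_force: [1.0, 0.4, 0.2]
gripper_width: 0.35
grasp_force: 0.0
```

View pics/w1.png

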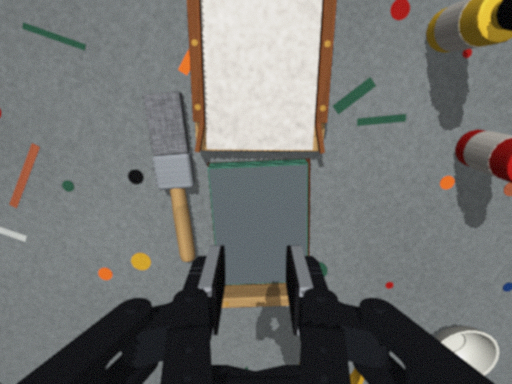

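The wrist view shows the grey pane at columns 210–310, rows 162–287, with its green front edge at row 162. The tray rims are at columns 197 and 325 and the mouth is at row 152. The stop is above the frame, so I'll take a second view further forward.

```bash
python3 -m inch '[[0.02,0,0,0],[0.025,0,0,0],[0.025,0,0,0],[0.01,0,0,0],[0,0,0,0],[0,0,0,0]]'
python3 - <<'E'
from h import *
c=look("wrist"); cv2.imwrite("pics/w2.png",c["color"][:,:,::-1]); np.savez("w2.npz",**c)
for n in("w1","w2"):
    I=np.load(n+".npz")["color"]
    for r in (60,120,200): print(n,r,[tuple(map(int,I[r,x])) for x in range(186,340,4)] if n=="w2" and r!=60 else "")
E
```

```text
t: 3.6
eef_pos: [0.5701, 0.0263, 0.245]
tool_rot: [0.0, 0.844, 0.537, -0.001]
contact_force: [1.0, 0.8, 0.2]
gripper_width: 0.348
grasp_force: 0.0
w1 60 
w1 120 
w1 200 
w2 60 
w2 120 [(118, 123, 124), (122, 126, 127), (127, 86, 64), (126, 78, 47), (129, 79, 47), (146, 142, 137), (224, 220, 212), (225, 222, 214), (226, 224, 216), (225, 220, 213), (221, 214, 209), (226, 224, 216), (224, 220, 215), (229, 226, 221), (228, 225, 224), (225, 221, 215), (222, 218, 211), (219, 214, 209), (225, 219, 213), (223, 220, 212), (225, 221, 214), (216, 214, 207), (222, 219, 212), (226, 222, 220), (220, 216, 209), (208, 205, 196), (214, 211, 204), (225, 218, 213), (225, 224, 217), (227, 225, 218), (224, 219, 212), (227, 221, 215), (200, 195, 188), (121, 71, 43), (133, 83, 53), (125, 78, 45), (119, 123, 125), (117, 122, 121), (114, 120, 119)]
w2 200 [(117, 116, 120), (62, 58, 61), (102, 105, 110), (127, 126, 119), (156, 114, 70), (110, 71, 40), (189, 184, 176), (213, 210, 202), (216, 212, 206), (203, 198, 192), (212, 209, 201), (216, 211, 204), (212, 209, 203), (210, 207, 201), (219, 213, 209), (225, 219, 215), (208, 204, 199), (218, 211, 208), (221, 217, 210), (221, 216, 212), (222, 217, 212), (220, 215, 208), (218, 215, 207), (215, 213, 205), (211, 208, 203), (213, 210, 204), (218, 216, 210), (223, 220, 213), (228, 226, 219), (218, 214, 206), (222, 215, 213), (179, 161, 131), (133, 80, 48), (155, 123, 80), (108, 113, 113), (123, 131, 130), (128, 133, 134), (122, 129, 129), (126, 132, 135)]
```

View pics/w2.png

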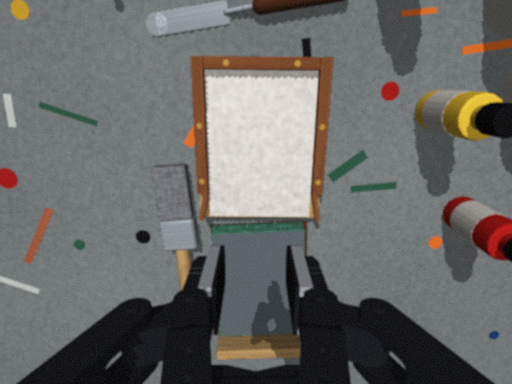

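The second view shows the whole tray: the stop's inner edge is at row ~70, the floor at columns 205–320, and the mouth at row 218. The pane's front edge is at row ~232.

Run:
```python
from h import *
I=np.load("w1.npz")["color"]
for r in (180,220,235): print(r,[(x,*map(int,I[r,x])) for x in list(range(204,218))+list(range(302,316))])
for c in (230,290): print(c,[(y,*map(int,I[y,c])) for y in range(146,170)])
I=np.load("w2.npz")["color"]
for c in (230,290): print(c,[(y,*map(int,I[y,c])) for y in list(range(60,80))+list(range(216,240))])
```

```text
180 [(204, 126, 133, 132), (205, 127, 131, 133), (206, 124, 130, 130), (207, 117, 125, 126), (208, 106, 123, 116), (209, 88, 113, 104), (210, 88, 110, 111), (211, 99, 107, 110), (212, 101, 109, 114), (213, 99, 107, 111), (214, 95, 103, 107), (215, 104, 112, 116), (216, 98, 110, 114), (217, 96, 108, 107), (302, 98, 107, 108), (303, 91, 102, 106), (304, 97, 108, 111), (305, 99, 111, 111), (306, 82, 105, 101), (307, 71, 92, 82), (308, 77, 73, 60), (309, 92, 71, 59), (310, 111, 100, 96), (311, 123, 126, 127), (312, 123, 125, 128), (313, 125, 130, 131), (314, 120, 124, 124), (315, 124, 129, 131)]
220 [(204, 119, 124, 125), (205, 118, 123, 124), (206, 122, 128, 130), (207, 122, 125, 128), (208, 123, 128, 128), (209, 118, 125, 123), (210, 123, 125, 126), (211, 115, 123, 119), (212, 100, 121, 114), (213, 89, 116, 112), (214, 93, 112, 110), (215, 95, 105, 110), (216, 96, 104, 107), (217, 96, 106, 109), (302, 95, 101, 108), (303, 99, 105, 111), (304, 93, 102, 108), (305, 97, 110, 114), (306, 79, 104, 97), (307, 72, 94, 79), (308, 70, 63, 51), (309, 88, 72, 66), (310, 103, 101, 99), (311, 116, 
[... 2761 characters left out ...]
92, 63, 48), (70, 107, 97, 90), (71, 145, 141, 139), (72, 144, 142, 139), (73, 148, 146, 142), (74, 141, 139, 135), (75, 153, 152, 145), (76, 158, 151, 148), (77, 188, 186, 179), (78, 209, 203, 197), (79, 214, 212, 207), (216, 182, 176, 167), (217, 128, 123, 109), (218, 82, 82, 78), (219, 67, 70, 73), (220, 65, 69, 71), (221, 59, 63, 57), (222, 53, 73, 60), (223, 54, 87, 75), (224, 54, 99, 81), (225, 53, 96, 82), (226, 54, 99, 83), (227, 57, 98, 81), (228, 55, 97, 81), (229, 58, 100, 85), (230, 67, 108, 92), (231, 73, 104, 97), (232, 90, 107, 106), (233, 92, 100, 105), (234, 95, 103, 107), (235, 92, 100, 104), (236, 93, 101, 103), (237, 91, 101, 105), (238, 86, 95, 101), (239, 95, 100, 109)]
```

```bash
cat > meas.py <<'E'
from h import *
np.set_printoptions(precision=4,suppress=True)
def cross(x,v,t):  # first crossing of t
    s=np.sign(np.asarray(v,float)-t); i=np.nonzero(s[:-1]*s[1:]<0)[0]
    if not len(i): return None
    i=i[0]; return x[i]+(t-v[i])/(v[i+1]-v[i])*(x[i+1]-x[i])
def edge(pts,horizontal=False):
    p=np.array([q for q in pts if q[0] is not None and q[1] is not None],np.float32)
    vx,vy,x0,y0=cv2.fitLine(p,cv2.DIST_HUBER,0,.01,.01).ravel()
    t=(p-[x0,y0])@np.array([vx,vy]); lo,hi=t.min(),t.max()
    return np.array([[x0+vx*lo,y0+vy*lo],[x0+vx*hi,y0+vy*hi]])
def ang(P):
    d=P[1]-P[0]; return np.arctan2(d[1],d[0])
E
python3 - <<'E'
from meas import *
c1={k:v for k,v in np.load("w1.npz").items()};c2={k:v for k,v in np.load("w2.npz").items()}
I=cv2.GaussianBlur(c2["color"],(3,3),0).astype(float);rb=I[:,:,0]-I[:,:,2]
xs=np.arange(200,240);L=edge([(cross(np.arange(200,225),rb[r,200:225],30),r) for r in range(85,165)])
Rr=edge([(cross(np.arange(328,300,-1),np.where(np.arange(328,300,-1)>324,60,rb[r,328:300:-1]),30),r) for r in range(85,165)])
S=edge([(c,cross(np.arange(60,80),rb[60:80,c],30)) for c in range(215,312)])
M=edge([(c,cross(np.arange(222,205,-1),I[222:205:-1,c,0],150)) for c in range(220,300)])
print(L,Rr,S,M)
z=.0195
PL,PR,PS,PM=[cast(c2,e,z) for e in(L,Rr,S,M)]
fix=lambda a:(a+np.pi) % np.pi
aL,aR=fix(ang(PL)),fix(ang(PR)); print("tray ang L R S",aL,aR,fix(ang(PS)-np.pi/2),fix(ang(PM)-np.pi/2))
a=(aL+aR)/2
ux=np.array([np.cos(a),np.sin(a)]);uy=np.array([-ux[1],ux[0]])
print("width",(PL.mean(0)-PR.mean(0))[:2]@uy,"len mouth-stop",(PS.mean(0)-PM.mean(0))[:2]@ux)
ymid=((PL.mean(0)+PR.mean(0))[:2]@uy)/2; home=ux*(PS.mean(0)[:2]@ux-.075)+uy*ymid
print("home",home,"ang",a)
I=cv2.GaussianBlur(c1["color"],(3,3),0).astype(float);R_=I[:,:,0];gr=I[:,:,1]-I[:,:,0]
gm=I[:,:,1]-(I[:,:,0]+I[:,:,2])/2
PLe=edge([(cross(np.arange(203,218),R_[r,203:218],106),r) for r in range(172,238)])
PRe=edge([(cross(np.arange(306,312),gr[r,306:312],8),r) for r in range(172,238)])
PFe=edge([(x,cross(np.arange(165,175),gm[165:175,x],9)) for x in range(220,300)])
F2=cv2.GaussianBlur(c2["color"],(3,3),0).astype(float);g2=F2[:,:,1]-(F2[:,:,0]+F2[:,:,2])/2
PF2=edge([(x,cross(np.arange(229,240),g2[229:240,x],9)) for x in range(228,285)])
print(PLe,PRe,PFe,PF2)
z=.027
QL,QR,QF=[cast(c1,e,z) for e in(PLe,PRe,PFe)];QF2=cast(c2,PF2,z)
bL,bR=fix(ang(QL)),fix(ang(QR));print("pane ang",bL,bR,fix(ang(QF)-np.pi/2),fix(ang(QF2)-np.pi/2))
b=(bL+bR)/2;vx=np.array([np.cos(b),np.sin(b)]);vy=np.array([-vx[1],vx[0]])
print("pane width",(QL.mean(0)-QR.mean(0))[:2]@vy)
f=QF.mean(0)[:2]@vx;f2=QF2.mean(0)[:2]@vx;print("front",f,f2)
print("tri front height",tri(c1,PFe.mean(0),c2,PF2.mean(0)))
cen=vx*(f-.075)+vy*((QL.mean(0)+QR.mean(0))[:2]@vy)/2
print("centre",cen,"ang",b,"in home",(cen-home)@ux,(cen-home)@uy,b-a)
print([(y,*map(int,I[y,255])) for y in range(276,292)])
for y in(282,286): print(cast(c1,(255,y),.027)[0,:2]@vx-f)
print(bot.get_obs()["eef_pos"],bot.get_obs()["tool_rot"])
E
```

```text
[[203.989   85.0026]
 [206.9528 164.0001]] [[312.6525 164.0044]
 [318.0164  84.9961]] [[215.0002  68.7093]
 [310.9991  69.7542]] [[220.0004 216.131 ]
 [299.0006 216.6776]]
tray ang L R S 1.1235885075378258 1.1250260139146047 1.1243324435675461 1.127039485944474
width 0.11704775045078793 len mouth-stop 0.16079909909977855
home [0.5861 0.0453] ang 1.1243072607262152
[[207.1932 172.0101]
 [212.914  236.9996]] [[307.2617 171.9999]
 [307.4771 237.    ]] [[220.002  169.2255]
 [298.9887 165.5567]] [[228.0054 234.2203]
 [284.009  232.0312]]
pane ang 1.17090066118314 1.1872930591773034 1.1803608890631065 1.1774926293515209
pane width 0.11000110380030675
front 0.16193270450004957 0.16218926782096474
tri front height (array([ 0.54  , -0.0475,  0.0274]), np.float64(0.0035961644612177903))
centre [ 0.5104 -0.1168] ang 1.1790968601802216 in home -0.17888644401801967 -0.0016843149077687275 0.05478959945400641
[(276, 97, 106, 110), (277, 96, 106, 110), (278, 96, 105, 110), (279, 97, 105, 110), (280, 97, 105, 109), (281, 94, 105, 109), (282, 90, 104, 103), (283, 90, 97, 87), (284, 101, 92, 70), (285, 119, 96, 64), (286, 131, 102, 67), (287, 133, 104, 68), (288, 131, 104, 69), (289, 130, 104, 69), (290, 130, 103, 68), (291, 130, 102, 67)]
-0.14450373108607642
-0.15024334857579053
[0.5701 0.0259 0.2451] [ 0.0003  0.8439  0.5365 -0.0005]
```

Measured values:
- **Pane:** centre at (0.510, −0.117), yaw 67.6°, face height triangulated at 27.4 mm.
- **Home:** (0.586, 0.045), yaw 64.4°.
- **Travel needed:** +179 mm along the tray, +1.7 mm sideways, turn −3.1°.

Now I'll go above the pane centre.

```bash
python3 -m inch '[[-0.031,0.0012,0,0],[-0.031,0.0012,0,0],[-0.031,0.0013,0,0],[-0.031,0.0012,0,0],[-0.031,0.0013,0,0],[0,0,0.035,-2.7],[0,0,0.035,0],[0,0,0.035,0],[0,0,0.035,0],[0,0,0.03,0],[0,0,0.015,0],[0,0,0,0]]'
python3 -m inch '[[0,0,0,0],[0,0,0,0],[0,0,0,0]]'
python3 - <<'E'
from h import *
o=bot.get_obs();print(o["eef_pos"],o["contact_force"])
c=look("wrist"); cv2.imwrite("pics/w3.png",c["color"][:,:,::-1])
E
```

```text
t: 4.85
eef_pos: [0.5089, -0.1164, 0.0588]
tool_rot: [-0.001, 0.831, 0.557, -0.002]
contact_force: [-0.4, -0.6, 0.0]
gripper_width: 0.353
grasp_force: 0.0
t: 5.15
eef_pos: [0.5116, -0.1159, 0.0617]
tool_rot: [0.001, 0.831, 0.557, 0.001]
contact_force: [0.2, -0.3, -0.6]
gripper_width: 0.351
grasp_force: 0.0
[ 0.51155994 -0.11591866  0.06173071] [ 0.22271947 -0.33555889 -0.61771049]
```

View pics/w3.png

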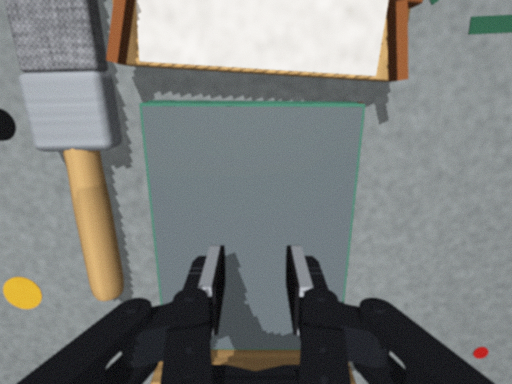

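The wrist view shows the pane square to the tool, with front corners at (141,101) and (364,104) and the fingers over its middle. Next is a slow approach.

```bash
python3 -m inch '[[0,0,0.004,0],[0,0,0.004,0],[0,0,0.004,0],[0,0,0.002,0],[0,0,0.001,0],[0,0,0,0],[0,0,0,0]]'; python3 -m inch '[[0,0,0.0005,0],[0,0,0.0005,0],[0,0,0.0005,0],[0,0,0.0005,0],[0,0,0.0005,0],[0,0,0.0005,0],[0,0,0.0005,0],[0,0,0.0005,0],[0,0,0,0]]'
```

```text
t: 5.9
eef_pos: [0.5107, -0.1156, 0.0453]
tool_rot: [0.0, 0.83, 0.557, 0.0]
contact_force: [0.8, -0.0, -1.0]
gripper_width: 0.351
grasp_force: 0.0
t: 6.8
eef_pos: [0.5105, -0.1157, 0.0412]
tool_rot: [-0.0, 0.83, 0.557, -0.0]
contact_force: [-0.4, -0.5, 0.1]
gripper_width: 0.358
grasp_force: 0.0
```

```bash
python3 -m inch '[[0,0,0.0005,0],[0,0,0.0005,0],[0,0,0.0005,0],[0,0,0,0]]';  python3 -m inch '[[0,0,0.0003,0],[0,0,0.0003,0],[0,0,0,0]]'
```

```text
t: 7.2
eef_pos: [0.5107, -0.1157, 0.0406]
tool_rot: [0.0, 0.83, 0.557, -0.0]
contact_force: [-3.6, 0.7, 10.7]
gripper_width: 0.354
grasp_force: 5.1
t: 7.5
eef_pos: [0.5107, -0.1156, 0.0406]
tool_rot: [0.0, 0.83, 0.557, -0.0]
contact_force: [-6.1, 0.4, 17.6]
gripper_width: 0.349
grasp_force: 8.5
```

Contact is made, with the face at TCP z ≈ 0.041 and a stiffness of about 11 N/mm. I'll ease off to roughly 10 N and start a trial slide.

```bash
python3 -m inch '[[0,0,-0.0004,0],[0,0,-0.0003,0],[0,0,0,0]]';  python3 -m inch '[[0.0003,0,0,0],[0.0005,0,0,0],[0.0008,0,0,0],[0.001,0,0,0.1],[0.001,0,0,0.1],[0.001,0,0,0.1]]'
```

```text
t: 7.8
eef_pos: [0.5107, -0.1157, 0.0406]
tool_rot: [0.0, 0.83, 0.557, -0.0]
contact_force: [-2.4, 0.1, 9.4]
gripper_width: 0.352
grasp_force: 4.4
t: 8.4
eef_pos: [0.5122, -0.1134, 0.0406]
tool_rot: [0.001, 0.832, 0.554, -0.001]
contact_force: [-2.8, -4.5, 8.4]
gripper_width: 0.354
grasp_force: 4.2
```

```bash
cat > chk.py <<'E'
# pane in the tool frame (front-edge mid, tool-frame yaw) and world, from the wrist view
from meas import *
o=bot.get_obs(); c=look("wrist"); np.savez("wl.npz",**c)
I=cv2.GaussianBlur(c["color"],(3,3),0).astype(float);g=I[:,:,1]-(I[:,:,0]+I[:,:,2])/2
m=(g>9).astype(np.uint8);n,l,s,_=cv2.connectedComponentsWithStats(m[60:140,90:410])
m[:60]=0;m[140:]=0
ys,xs=np.nonzero(m[:, 150:350]); col=[(x,np.nonzero(m[:,x])[0]) for x in range(160,345,3)]
F=edge([(x,y.max()) for x,y in col if len(y)])
row=range(125,240,3)
def side(a,b,r):
    v=g[r,a:b]; return (a+float((np.clip(v-6,0,None)*np.arange(b-a)).sum()/np.clip(v-6,0,None).sum()),r) if v.max()>12 else (None,r)
L=edge([side(130,170,r) for r in row]);Rr=edge([side(340,375,r) for r in row])
print("px F",F.ravel(),"L",L.ravel(),"R",Rr.ravel())
T=o["eef_pos"];w=o["tool_rot"];Rt=R.from_quat([w[1],w[2],w[3],w[0]])
import sys
z=float(sys.argv[1]) if len(sys.argv)>1 else .027
P=[cast(c,e,z) for e in(L,Rr,F)]
fx=lambda a:(a+np.pi)%np.pi
b=(fx(ang(P[0]))+fx(ang(P[1])))/2;a=1.1243;vx=np.array([np.cos(b),np.sin(b)]);vy=np.array([-vx[1],vx[0]])
cen=vx*(P[2].mean(0)[:2]@vx-.0745)+vy*((P[0].mean(0)+P[1].mean(0))[:2]@vy)/2
h=np.array([.5861,.0453]);ux=np.array([np.cos(a),np.sin(a)]);uy=np.array([-ux[1],ux[0]])
print("yaw",b-a,fx(ang(P[2])-np.pi/2)-a,"cen",cen,"in home",(cen-h)@ux,(cen-h)@uy)
print("TCP in home",(T[:2]-h)@ux,(T[:2]-h)@uy,"z",T[2],"F",o["contact_force"],"cen rel TCP(tool)",Rt.inv().apply(np.r_[cen-T[:2],0]))
E
python3 chk.py
python3 - <<'E'
import cv2,numpy as np
I=cv2.imread("pics/w3.png")[:,:,::-1].astype(int);J=np.load("wl.npz")["color"].astype(int)
for K in(I,J): print([(y,*K[y,250]) for y in range(84,112,2)])
E
```

```text
px F [160. 110. 343. 110.] L [128.496  128.1942 141.616  239.0102] R [365.7625 239.017  375.4541 158.1743]
yaw 0.04962930662226217 0.0516244431853532 cen [ 0.5126 -0.1136] in home -0.1750513451757798 -0.0022906307239528717
TCP in home -0.17503470103212077 -0.0018193274738409065 z 0.04062711024509909 F [-2.8058 -4.5259  8.435 ] cen rel TCP(tool) [-0.      0.0005  0.    ]
[(84, np.int64(97), np.int64(100), np.int64(103)), (86, np.int64(93), np.int64(97), np.int64(99)), (88, np.int64(94), np.int64(96), np.int64(99)), (90, np.int64(93), np.int64(93), np.int64(101)), (92, np.int64(93), np.int64(96), np.int64(96)), (94, np.int64(93), np.int64(96), np.int64(96)), (96, np.int64(103), np.int64(107), np.int64(108)), (98, np.int64(137), np.int64(143), np.int64(140)), (100, np.int64(116), np.int64(136), np.int64(130)), (102, np.int64(73), np.int64(125), np.int64(105)), (104, np.int64(82), np.int64(144), np.int64(123)), (106, np.int64(101), np.int64(143), np.int64(128)), (108, np.int64(123), np.int64(130), np.int64(135)), (110, np.int64(118), np.int64(127), np.int64(133))]
[(84, np.int64(91), np.int64(94), np.int64(95)), (86, np.int64(93), np.int64(99), np.int64(96)), (88, np.int64(93), np.int64(97), np.int64(98)), (90, np.int64(90), np.int64(96), np.int64(98)), (92, np.int64(94), np.int64(100), np.int64(102)), (94, np.int64(96), np.int64(98), np.int64(97)), (96, np.int64(95), np.int64(97), np.int64(100)), (98, np.int64(95), np.int64(100), np.int64(100)), (100, np.int64(89), np.int64(98), np.int64(94)), (102, np.int64(91), np.int64(97), np.int64(98)), (104, np.int64(104), np.int64(116), np.int64(114)), (106, np.int64(82), np.int64(139), np.int64(119)), (108, np.int64(90), np.int64(148), np.int64(129)), (110, np.int64(117), np.int64(132), np.int64(132))]
```

The pane is moving with the fingers: its centre is at the TCP. I'll continue the slide and turn it gradually.

```bash
A='x'; python3 -m inch '[[0.001,0,0.0001,0.1],[0.0015,0,0,0.1],[0.0015,0,0,0.1],[0.0015,0,0,0.1],[0.0015,0,0,0.1],[0.0015,0,0,0.1],[0.0015,0,0,0.1],[0.0015,0,0,0.1],[0.0015,0,0,0.1],[0.0015,0,0,0.1],[0.0015,0,0,0.1],[0.0015,0,0,0.1]]'; python3 chk.py
```

```text
t: 9.65
eef_pos: [0.5194, -0.0974, 0.0406]
tool_rot: [0.001, 0.838, 0.545, -0.001]
contact_force: [-2.9, -4.6, 8.6]
gripper_width: 0.353
grasp_force: 4.4
px F [160. 110. 343. 110.] L [128.7236 128.1587 141.5483 239.0186] R [365.8199 239.0211 375.037  161.1431]
yaw 0.027992787566817112 0.030478336792442606 cen [ 0.5198 -0.0976] in home -0.1575062030559114 -0.0019146721468528347
TCP in home -0.1575016566837365 -0.0014657032178304885 z 0.040619788887021176 F [-2.8965 -4.6186  8.5714] cen rel TCP(tool) [-0.      0.0004  0.    ]
```

```bash
python3 -m inch '[[0.002,-0.0001,0,0.13],[0.002,-0.0001,0,0.13],[0.002,-0.0001,0,0.13],[0.002,-0.0001,0,0.13],[0.002,-0.0001,0,0.13],[0.002,-0.0001,0,0.13],[0.002,-0.0001,0,0.13],[0.002,-0.0001,0,0.13],[0.002,-0.0001,0,0.13],[0.002,-0.0001,0,0.13],[0.002,-0.0001,0,0.13],[0.002,-0.0001,0,0.13]]'; python3 chk.py
```

```text
t: 10.9
eef_pos: [0.5284, -0.075, 0.0406]
tool_rot: [0.001, 0.846, 0.534, -0.001]
contact_force: [-2.3, -5.2, 9.2]
gripper_width: 0.354
grasp_force: 4.4
px F [160. 110. 343. 110.] L [128.6437 125.1541 141.5809 239.0219] R [365.844  239.0277 375.2549 161.1703]
yaw -0.0013122043246820425 0.00320584230695542 cen [ 0.5287 -0.0752] in home -0.13345724806085113 -0.00026693984744518423
TCP in home -0.13346494793836672 0.00011900277285022826 z 0.04062787224962194 F [-2.2767 -5.1646  9.2435] cen rel TCP(tool) [0.     0.0004 0.    ]
```

```bash
python3 -m inch '[[0.002,0,0,0],[0.002,0,0,0],[0.002,0,0,0],[0.002,0,0,0],[0.002,0,0,0],[0.002,0,0,0],[0.002,0,0,0],[0.002,0,0,0],[0.002,0,0,0],[0.002,0,0,0],[0.002,0,0,0],[0.002,0,0,0]]'; python3 -m inch '[[0.001,0,0,0],[0.001,0,0,0],[0.001,0,0,0],[0.001,0,0,0],[0.001,0,0,0],[0.001,0,0,0],[0.001,0,0,0],[0.001,0,0,0],[0.001,0,0,0],[0.001,0,0,0]]';python3 chk.py
```

```text
t: 12.15
eef_pos: [0.5385, -0.0534, 0.0406]
tool_rot: [0.001, 0.846, 0.534, -0.001]
contact_force: [-2.3, -4.8, 9.6]
gripper_width: 0.351
grasp_force: 4.6
t: 13.15
eef_pos: [0.5428, -0.0441, 0.0405]
tool_rot: [0.001, 0.845, 0.534, -0.001]
contact_force: [-1.3, -4.4, 8.4]
gripper_width: 0.348
grasp_force: 3.9
px F [160.0003 108.962  342.9979 110.2861] L [129.6909 125.0783 142.1624 238.978 ] R [366.7209 239.1107 374.4876 155.045 ]
yaw 0.010781880247153763 -0.003428019056125775 cen [ 0.5438 -0.0444] in home -0.09914317156099636 -0.0005244422884938607
TCP in home -0.09932580989956549 0.00041856114411695927 z 0.0405371270510253 F [-1.314  -4.3865  8.4348] cen rel TCP(tool) [0.0002 0.0009 0.    ]
```

```bash
python3 -m inch '[[0.0015,0,0,0],[0.0015,0,0.0001,0],[0.0015,0,0,0],[0.0015,0,0,0],[0.0015,0,0,0],[0.0015,0,0.0001,0],[0.0015,0,0,0],[0.0015,0,0,0]]'; python3 -m inch '[[0.0015,0,0,0],[0.0015,0,0.0001,0],[0.0015,0,0,0],[0.0015,0,0,0],[0.0015,0,0.0001,0],[0.0015,0,0,0],[0.0015,0,0,0],[0.0015,0,0.0001,0]]';python3 chk.py
```

```text
t: 14.0
eef_pos: [0.548, -0.0332, 0.0404]
tool_rot: [0.001, 0.845, 0.534, -0.001]
contact_force: [-2.4, -4.5, 8.2]
gripper_width: 0.352
grasp_force: 4.0
t: 14.8
eef_pos: [0.5532, -0.0225, 0.0402]
tool_rot: [0.001, 0.845, 0.534, -0.001]
contact_force: [-3.2, -4.3, 10.0]
gripper_width: 0.349
grasp_force: 5.2
px F [160.0001 108.984  342.9977 110.3178] L [129.4323 125.0987 141.9967 238.9994] R [365.6075 239.0049 375.2382 155.1422]
yaw 0.0003602538072735584 -0.0035051576301456944 cen [ 0.5537 -0.0225] in home -0.07516596600763731 -7.274735473456265e-05
TCP in home -0.07534952269111139 0.0003814318383904558 z 0.04018706110399971 F [-3.151  -4.259  10.0252] cen rel TCP(tool) [0.0002 0.0005 0.    ]
```

```bash
python3 -m inch '[[0.0015,0,0,0],[0.0015,0,0,0],[0.0015,0,0,0],[0.0015,0,0,0],[0.0015,0,0,0],[0.0015,0,0.0001,0],[0.0015,0,0,0],[0.0015,0,0,0],[0.0015,0,0,0],[0.0015,0,0.0001,0]]'; python3 -m inch '[[0.0015,0,0,0],[0.0015,0,0,0],[0.0015,0,0,0],[0.0015,0,0,0],[0.0015,0,0.0001,0],[0.0015,0,0,0],[0.0015,0,0,0],[0.0015,0,0,0],[0.0015,0,0,0],[0.0015,0,0,0]]';python3 chk.py
```

```text
t: 15.85
eef_pos: [0.5597, -0.009, 0.04]
tool_rot: [0.001, 0.845, 0.534, -0.001]
contact_force: [-1.4, -5.2, 10.4]
gripper_width: 0.348
grasp_force: 5.4
t: 16.85
eef_pos: [0.5662, 0.0047, 0.0399]
tool_rot: [0.001, 0.845, 0.534, -0.0]
contact_force: [-2.6, -4.9, 10.4]
gripper_width: 0.352
grasp_force: 4.8
px F [160. 110. 343. 110.] L [129.4078 125.0958 141.9188 239.0128] R [365.5121 239.0129 375.1292 158.1442]
yaw -0.0018370399648812707 0.0035008850061502006 cen [0.5666 0.0045] in home -0.04518939848818601 -7.899692196673691e-07
TCP in home -0.0452486029198447 0.0003833601396383071 z 0.039939094671436956 F [-2.5876 -4.8938 10.4414] cen rel TCP(tool) [0.0001 0.0004 0.    ]
```

```bash
python3 -m inch '[[0.0015,0,0,0],[0.0015,0,0,0],[0.0015,0,0,0],[0.0015,0,0,0],[0.0015,0,0.0001,0],[0.0015,0,0,0],[0.0015,0,0,0],[0.0015,0,0,0]]'; python3 -m inch '[[0.001,0,0,0],[0.001,0,0,0],[0.001,0,0,0]]'; python3 -m inch '[[0.001,0,0,0],[0.001,0,0,0]]'
```

```text
t: 17.7
eef_pos: [0.5714, 0.0155, 0.0399]
tool_rot: [0.001, 0.845, 0.534, -0.0]
contact_force: [-1.9, -4.6, 9.8]
gripper_width: 0.351
grasp_force: 4.9
t: 18.0
eef_pos: [0.5726, 0.0182, 0.0399]
tool_rot: [0.001, 0.845, 0.534, -0.0]
contact_force: [-2.9, -4.4, 10.5]
gripper_width: 0.346
grasp_force: 4.8
t: 18.2
eef_pos: [0.5735, 0.02, 0.0398]
tool_rot: [0.001, 0.845, 0.534, -0.0]
contact_force: [-1.8, -3.8, 8.4]
gripper_width: 0.356
grasp_force: 4.5
```

Home-frame x is now about −0.028, so the rear edge is leaving the pile.

```bash
python3 -m inch '[[0.001,0,0,0],[0.001,0,0.0001,0],[0.001,0,0.0001,0]]'; python3 -m inch '[[0,0,0.0001,0],[0,0,0.0001,0],[0,0,0,0]]'; python3 chk.py .0255
```

```text
t: 18.5
eef_pos: [0.5746, 0.0238, 0.0391]
tool_rot: [0.001, 0.845, 0.534, -0.0]
contact_force: [-1.3, -2.5, 6.9]
gripper_width: 0.352
grasp_force: 3.6
t: 18.8
eef_pos: [0.5747, 0.0239, 0.0392]
tool_rot: [0.001, 0.845, 0.534, -0.0]
contact_force: [-1.7, -3.7, 8.1]
gripper_width: 0.353
grasp_force: 4.0
px F [160.0008 111.8976 342.9979 113.2797] L [130.0597 125.0559 142.8589 238.9971] R [366.5881 239.0061 375.1662 170.1453]
yaw -0.0013227411113099219 -0.002864902714693196 cen [0.575  0.0226] in home -0.025284233545813058 0.00024162964031710504
TCP in home -0.02423718570578616 0.0010729590573111559 z 0.03916836632206784 F [-1.6907 -3.721   8.0814] cen rel TCP(tool) [-0.001   0.0008  0.    ]
```

```bash
python3 -m inch '[[0.001,0,0,0],[0.0015,0,0,0],[0.0015,0,0,0],[0.0015,0,0,0],[0.0015,0,0,0],[0.0015,0,0,0],[0.0015,0,0,0],[0.0015,0,0,0],[0.0015,0,0,0],[0.0015,0,0,0],[0.0015,0,0,0],[0.001,0,0,0]]'; python3 chk.py .0255
```

```text
t: 20.05
eef_pos: [0.5819, 0.0389, 0.0391]
tool_rot: [0.001, 0.845, 0.534, -0.0]
contact_force: [-1.9, -4.6, 9.0]
gripper_width: 0.352
grasp_force: 4.3
px F [159.9997 112.0437 343.0046 113.3649] L [130.0086 125.0613 142.8876 238.9988] R [366.5539 239.0131 375.1794 170.1477]
yaw -0.001569397764784597 -0.0027994687623802417 cen [0.5822 0.0375] in home -0.008706190599440906 0.0001710149107889032
TCP in home -0.0076097818662748005 0.0009985805210275022 z 0.03913675153256177 F [-1.9075 -4.6249  8.9621] cen rel TCP(tool) [-0.0011  0.0008  0.    ]
```

Now about 8–9 mm remain. I'll go slowly and watch the force.

```bash
python3 -m inch '[[0.001,0,0,0],[0.001,0,0,0],[0.001,0,0,0],[0.001,0,0,0],[0.0005,0,0,0],[0.0005,0,0,0],[0.0005,0,0,0]]';  python3 -m inch '[[0.0005,0,0,0],[0.0005,0,0,0],[0.0005,0,0,0],[0.0005,0,0,0],[0.0005,0,0,0]]'; python3 chk.py .0255
```

```text
t: 20.8
eef_pos: [0.5842, 0.0437, 0.0391]
tool_rot: [0.001, 0.845, 0.534, -0.0]
contact_force: [-1.7, -3.9, 8.5]
gripper_width: 0.35
grasp_force: 4.3
t: 21.3
eef_pos: [0.585, 0.0453, 0.0391]
tool_rot: [0.001, 0.845, 0.534, -0.001]
contact_force: [-3.7, -6.3, 10.9]
gripper_width: 0.352
grasp_force: 5.4
px F [160.0016 111.788  342.9985 113.189 ] L [129.8641 125.0755 142.91   238.9971] R [366.6227 239.0204 375.1375 170.1524]
yaw -0.0005889355474757441 -0.003661109852604705 cen [0.5853 0.044 ] in home -0.0015340203093328535 0.00014440736433785724
TCP in home -0.0005184009970002229 0.0010080977535608772 z 0.03913976131925713 F [-3.6674 -6.2614 10.8594] cen rel TCP(tool) [-0.001   0.0009  0.    ]
```

```bash
python3 -m inch '[[0.0003,0,0,0],[0.0003,0,0,0],[0.0003,0,0,0]]';  python3 chk.py .0255; python3 -m inch '[[0.0003,0,0,0],[0.0003,0,0,0],[0.0003,0,0,0],[0,0,0,0]]'; python3 chk.py .0255;python3 -c "
import cv2,numpy as np
cv2.imwrite('pics/w4.png',np.load('wl.npz')['color'][:,:,::-1])"
```

```text
t: 21.65
eef_pos: [0.585, 0.0453, 0.0392]
tool_rot: [0.001, 0.845, 0.534, -0.002]
contact_force: [-3.5, -7.1, 12.2]
gripper_width: 0.352
grasp_force: 6.1
px F [160.0016 111.788  342.9985 113.189 ] L [129.7376 125.081  142.8456 238.9987] R [366.6184 239.0159 375.4915 167.1842]
yaw -0.000665257439785405 -0.003980281140265829 cen [0.5853 0.044 ] in home -0.0014743830770995447 0.0001783377228346221
TCP in home -0.0004493783697167625 0.0010188924930357936 z 0.03915018292957328 F [-3.5377 -7.1049 12.2245] cen rel TCP(tool) [-0.001   0.0008  0.    ]
t: 22.1
eef_pos: [0.585, 0.0454, 0.0391]
tool_rot: [0.001, 0.846, 0.534, -0.002]
contact_force: [-6.1, -8.2, 13.4]
gripper_width: 0.349
grasp_force: 6.6
px F [160.0008 111.8976 342.9979 113.2797] L [129.5188 125.1011 142.8508 239.0017] R [366.5706 239.0132 375.19   170.1609]
yaw -0.001146735112471431 -0.004462610324589056 cen [0.5853 0.044 ] in home -0.0014802496488676327 0.0001647515148524043
TCP in home -0.00040905612925162067 0.0009809092229793401 z 0.039107888855203755 F [-6.1497 -8.1813 13.4499] cen rel TCP(tool) [-0.0011  0.0008  0.    ]
```

View pics/w4.png

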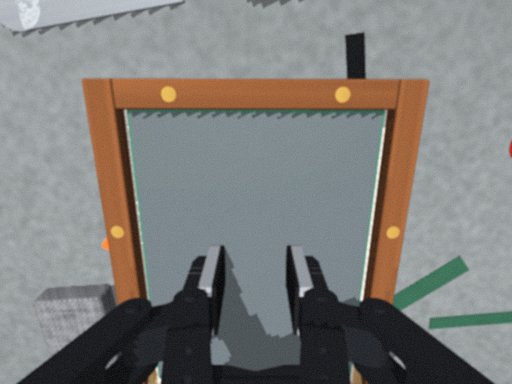

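The view shows the pane filling the tray, its leading edge straight along the stop (row ~110, columns 127–386) and an even gap on both sides. It has stopped moving while the push force rises. I'll relieve the push slightly and lift off.

```bash
python3 -m inch '[[-0.0004,0,0,0],[-0.0004,0,0,0],[0,0,-0.0004,0],[0,0,-0.0004,0],[0,0,-0.0005,0],[0,0,-0.001,0],[0,0,-0.003,0],[0,0,-0.01,0],[0,0,-0.02,0],[0,0,-0.03,0],[0,0,-0.04,0],[0,0,-0.04,0]]'; python3 -m inch '[[0,0,-0.02,0],[0.02,0,-0.02,0],[0.02,0,0,0],[0.02,0,0,0],[0.01,0,0,0],[0,0,0,0],[0,0,0,0],[0,0,0,0]]'
python3 - <<'E'
from h import *
c=look("wrist"); cv2.imwrite("pics/w5.png",c["color"][:,:,::-1]); np.savez("w5.npz",**c)
E
```

```text
t: 23.35
eef_pos: [0.5851, 0.0483, 0.1857]
tool_rot: [-0.0, 0.845, 0.535, -0.0]
contact_force: [-0.1, 0.2, -0.4]
gripper_width: 0.352
grasp_force: 0.0
t: 24.15
eef_pos: [0.6151, 0.1101, 0.2233]
tool_rot: [0.0, 0.845, 0.534, -0.001]
contact_force: [-1.1, -0.1, 0.1]
gripper_width: 0.351
grasp_force: 0.0
```

View pics/w5.png

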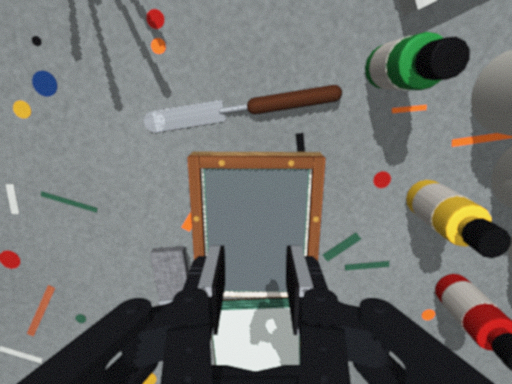

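The grey pane lies in the tray (columns 205–308, rows 168–290) and the white second pane is still on the pile. I'll check numerically for any gap at the stop.

Run:
```python
from h import *
c={k:v for k,v in np.load("w5.npz").items()};I=c["color"]
for x in (215,255,300): print(x,[(y,*map(int,I[y,x])) for y in range(162,175)])
for y in(210,): print([(x,*map(int,I[y,x])) for x in list(range(198,210))+list(range(302,316))])
print(cast(c,[(255,168),(255,169)],.0255))
```

```text
215 [(162, 149, 89, 55), (163, 145, 91, 56), (164, 144, 87, 53), (165, 141, 87, 52), (166, 139, 88, 56), (167, 121, 82, 54), (168, 94, 82, 68), (169, 82, 92, 95), (170, 87, 100, 105), (171, 108, 121, 122), (172, 108, 121, 123), (173, 108, 120, 123), (174, 109, 119, 126)]
255 [(162, 142, 88, 50), (163, 147, 92, 56), (164, 142, 88, 53), (165, 133, 77, 42), (166, 137, 84, 51), (167, 131, 85, 56), (168, 112, 96, 71), (169, 83, 91, 81), (170, 85, 99, 101), (171, 92, 102, 107), (172, 104, 113, 118), (173, 110, 122, 124), (174, 109, 122, 126)]
300 [(162, 143, 86, 55), (163, 144, 86, 51), (164, 139, 80, 48), (165, 138, 83, 50), (166, 140, 86, 50), (167, 126, 80, 48), (168, 109, 83, 61), (169, 76, 75, 70), (170, 88, 100, 103), (171, 106, 120, 123), (172, 112, 121, 124), (173, 111, 123, 126), (174, 108, 120, 125)]
[(198, 152, 91, 59), (199, 157, 99, 65), (200, 147, 92, 54), (201, 113, 64, 39), (202, 105, 87, 78), (203, 152, 148, 140), (204, 175, 178, 171), (205, 144, 160, 151), (206, 116, 137, 133), (207, 98, 115, 116), (208, 106, 119, 125), (209, 112, 117, 123), (302, 110, 119, 123), (303, 106, 115, 120), (304, 102, 115, 120), (305, 102, 123, 121), (306, 125, 149, 138), (307, 185, 193, 182), (308, 206, 203, 196), (309, 164, 151, 142), (310, 120, 89, 73), (311, 125, 75, 45), (312, 144, 92, 54), (313, 147, 91, 57), (314, 148, 87, 53), (315, 147, 89, 52)]
[[0.61724035 0.11267118 0.0255    ]
 [0.61678875 0.11171853 0.0255    ]]
```

No white floor shows between the pane and the stop, and the side gaps are even at about 3 px each. Handing in.

```bash
python3 -c "
from station import bot
print(bot.hand_in())"
```

```text
the job is handed in; nothing more can be done
None
```

The grey-backed glass is in the tray, flat and square against the stop by the last wrist picture, and the job is handed in; the gripper has let go and is clear, but the hand-in gave no verdict, and I saw the pile below still lying there without measuring how far those glasses moved.

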